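# Fetch the bracket from under the hood's sash and bin it by hand

## Robot

A 6-joint arm with a two-finger parallel gripper is mounted at the origin on a cart in front of the work surface, level with it; the furniture and walls round the work are solid. World frame = base frame: x ahead of the robot, y to its left, z up, the work surface at z = 0. Lengths are in mm, angles in rad, forces in N, time in s.
With the tool pointing down it reaches from about 275 to 750 mm from the base axis. Payload 10.2 kg.
Tool frame: the origin (TCP) lies on the front face of the gripper's body, between the roots of the fingers; the fingertips stand 73 mm ahead of it and the grasp point (between the pads) lies 54 mm ahead of it; z points along the fingers, y is the line along which they close (so a half turn about z gives the same grasp; the last joint's range is limited). The gripper opens to 85 mm and grips with 20 to 120 N. Pads are 22 mm wide; open, the fingers measure 114 mm over their backs; the gripper's body (76 mm by 85 mm) begins 54 mm behind the grasp point. The pads swing forward as they close: fully open they stand 13 mm farther back than shut.
Start: joints at [-1.362, 0.313, 1.498, -0, 1.331, -0.223], TCP at [219.704, -476.825, 303.894] pointing down, gripper open.
Joint ranges: [-2.94, 2.94], [-0.97, 2.17], [0.19, 2.56], [-1.23, 4.37], [0.02, 3.11], [-2.88, 2.88]. Speed limits (rad/s): [2.39, 2.39, 3.01, 3.14, 3.14, 3.14].

## Interface

Orientations are given as a unit quaternion [w, x, y, z].
In Python, from rig import * gives the robot as it stands.
- The arm moves only by the tool step_arm, never from a script. Its argument "plan" is a list of rows, each an object with "offset": the shift along the tool's x, y, z in cm, a list of three; "rot": the turn, a rotation vector about the tool's x, y, z in degrees, a list of three; "gripper": the finger opening in cm, from 0 to 8.54. In form: [{"offset": [x, y, z], "rot": [wx, wy, wz], "gripper": gripper}, ...]. A call has 1 to 12 rows; each row is the pose to reach, as a shift and turn from the pose commanded when the call began, along the tool's axes at that moment; what a row does not reach only later rows make up. A row lasts 1/10 s, in which the tool goes at most 50 mm and 8.59 degrees, less where a joint would pass 70% of its speed; a pose out of reach is approached as far as the arm can. A call with a gripper value outside its range is refused whole. The fingers move at their own pace and stop on an object; "squeeze" is the grip in N (left out, the last holds). Time passes only in rows, so rows that repeat a pose let the fingers close. It gives the time, the measured TCP pose, the force, the opening and the grip force at its end, in the units of the state.
- sense(): the state, without advancing time (a new reading comes with each control period).
- capture(name): name is "side" or "top" or "wrist"; returns a dict with "color" (400x640x3 uint8, red, green, blue), "depth" (400x640 float32, mm along the optical axis (not along the pixel's ray), 0 where there is no reading), "vertical_fov" (degrees; the focal length in pixels is half the picture's height over the tangent of half this angle, whatever the lens; pixels are square), "cx", "cy" (the principal point, pixels), "rvec" (rotation vector, rad) and "tvec" (3), from world to camera coordinates, as OpenCV has them; the wrist camera has in their place "mount" (4x4, takes a point from camera to tool coordinates, whose origin is the TCP and whose axes are the flange's). Camera axes: x right, y down, z forward; pixel columns grow to the right and rows downward; lengths in mm; the calibration is good to about 2 mm. A picture is of the moment at which its call begins: read the wrist's pose just before it.
- finish_job(): hands the job in; it is judged then, once.
The state is a dict: "time_s": time; "joints": joint angles; "dq": joint speeds; "tau": joint torques, N m; "eef_pos": TCP position; "ee_rot": TCP orientation; "force": force on the tool from outside, world axes, zero at the start; "wrist_torque": the same for the moment, N m; "grip_width": opening from 0.0 (shut) to 1.0 (fully open); "grip_force": force on a finger pad.
Only numpy, scipy, OpenCV 4.12 (cv2) and the standard library are available. Lean on these libraries where they do the work, as an engineer would, in place of code of your own. Each camera call takes 0.05 s, during which the arm holds its last target. There are 200 camera calls.

## Task

Raise the clear sash of the small hood, which has a blue pull, until it stays up by itself; draw out the steel corner bracket from under it, stand it on its foot on the open bench in front of the hood and let go. Then take it again another way that suits the narrow bin, and stand it on its foot in the bin for its hand: blue for a left-hand bracket, orange for a right-hand one. Leave the sash up, set the bracket down rather than dropping it, and do not disturb the other bracket, the white bottle, the tape roll or the timer.

Things in the scene. Friction and masses are not known exactly. Their poses are not given: they have to be found in the camera images.
- hood: Fixed clear drying hood, white back, aluminium front posts; 376 mm wide, 195 mm deep, roof 250 mm and posts 500 mm high, no floor (things in it stand on the bench). Its front, 320 mm clear width, faces the robot; a bracket stands in its right half. Origin: on the bench, middle of the front, in the sash's plane; x into the hood, y to its left, z up.
- sash (a joint): Height of the clear sash in m: 0 shut, 0.235 at the top stop; its lower edge is 2 mm + this above the bench. Rail 14 mm thick. It weighs 0.4 to 0.65 kg and slides shut if let go low down; the guides grip harder with height and hold it anywhere above 0.16. Lifting takes up to 22 N. A tilted gripper reaches under it best at 0.2 or more.
- sash_pull (a point): Grip point of the sash's blue pull, an upright fin near the sash's left end: 16 mm thick (y), 36 mm high, standing out from 7 to 69 mm before the sash plane. The point is at mid-thickness and mid-height, 45 mm before the sash plane, 115 mm left of the hood's middle, 60 mm above the bench when shut. Axes as the hood's.
- bracket_left: Loose steel corner bracket, 0.18 to 0.29 kg: web 110 (x) x 10 x 60 mm high; foot 10 mm thick, out to y = +45 mm (left, seen with the end plate away from you); upright end plate 110 mm high, 10 mm thick at x = 45 to 55, y = -5 to 45 mm. Origin: underside, mid-length, mid-plane of the web; x to the end plate, z up. In the hood the end plate is at the back.
- bracket_right: Mirror image of bracket_left, same origin and axes: foot and end plate reach to y = -45 mm, so seen with the end plate away from you the foot points right. One of the two brackets, of either hand, is in the hood; its mate stands on the open bench at the far right and stays there.
- bracket_left_mid (a point): Centre of the left-hand bracket's footprint (110 x 50 mm), on its underside.
- bracket_right_mid (a point): Centre of the right-hand bracket's footprint (110 x 50 mm), on its underside.
- bracket_left_top (a point): Middle of the top edge of the left-hand bracket's end plate, 110 mm above its underside; axes as the bracket's (the plate is 10 mm thick along x, 50 mm wide along y).
- bracket_right_top (a point): The same point on the right-hand bracket.
- bin_blue: Fixed blue open bin for a left-hand bracket, 158 (x) x 78 mm, 60 mm high; inside 150 x 70 mm, floor 4 mm thick: a bracket fits lengthwise, either way round, and fingers do not fit beside its web. Origin: centre of the underside; x along its length, z up.
- bin_orange: The same bin in orange, for a right-hand bracket. The bins change places from start to start. A tall fixed grey tank (radius 185 mm, 1 m high, axis at x = 0.70, y = -0.41) stands behind them to the right.
- white_bottle: Bystander: white bottle with grey cap, 58 x 58 x 126 mm, origin under its centre.
- tape_roll: Bystander: roll of beige tape, 60 x 60 x 19 mm, lying flat, origin under its centre.
- timer: Bystander: small white bench timer, 68 x 77 x 16 mm, lying flat, origin under its centre.

How it is judged:
By the outcome, as a careful person would: the job done as asked, in the order asked, and still so for the second after the job is handed in, with the robot touching nothing.
It also fails if it takes over 72 s, if anything falls off the work surface, if the arm or the gripper's body presses on something with over 40 N, if the wrist force passes 120 N, or if a joint passes its speed limit or range.

## Working session

There is one attempt and no reset: what is moved stays moved. The work goes in short steps, Python scripts to look and compute and a tool call to move; the robot and the scene stay as the last step left them, time stands still between calls to the robot, and variables do not carry over. Pictures are saved under pics/ and viewed, at most 12 in all, crops included, and the job is handed in when it is done.

Besides the shell and the picture viewer there is one more tool, called after "Request:" as a command line: name --argument value ..., lists and objects as JSON in quotes. step_arm: Moves the arm, as the interface text tells. Its arguments: {"type":"object","properties":{"plan":{"type":"array"},"squeeze":{"type":"number"}},"required":["plan"]}

```bash
ls; mkdir -p pics; cat > h.py <<'E'
from rig import *
import numpy as np, cv2
from scipy.spatial.transform import Rotation as R
def cam(name):
    s=sense(); c=capture(name); f=200/np.tan(np.radians(c["vertical_fov"])/2)
    d=c["depth"]; v,u=np.mgrid[0:400,0:640]
    P=np.stack([(u-c["cx"])/f*d,(v-c["cy"])/f*d,d],-1)
    if "mount" in c:
        M=np.array(c["mount"]); q=s["ee_rot"]
        r=R.from_quat([q[1],q[2],q[3],q[0]]).as_matrix()
        W=(P@M[:3,:3].T+M[:3,3])@r.T+np.array(s["eef_pos"])
    else:
        r=R.from_rotvec(np.ravel(c["rvec"])).as_matrix()
        W=(P-np.ravel(c["tvec"]))@r
    W[d==0]=np.nan
    return c,W
def save(c,n): cv2.imwrite("pics/"+n,c["color"][:,:,::-1])
E
python3 - <<'E'
from h import *
s=sense(); print({k:np.round(v,3).tolist() for k,v in s.items()})
for n in("top","side"):
    c,W=cam(n); print(n,c["vertical_fov"],c["cx"],c["cy"],c["rvec"],c["tvec"]); save(c,n+"0.png"); np.savez(n+"0.npz",W=W,c=c["color"])
E
```

```text
pics
{'time_s': 0.0, 'joints': [-1.362, 0.313, 1.498, -0.0, 1.331, -0.223], 'dq': [0.001, 0.001, -0.001, -0.001, -0.003, -0.001], 'tau': [0.0, -41.226, -25.974, -0.0, 0.004, -0.0], 'eef_pos': [219.651, -476.654, 303.318], 'ee_rot': [-0.001, 0.977, 0.214, -0.0], 'force': [0.356, 0.488, -0.316], 'wrist_torque': [0.02, -0.026, -0.035], 'grip_force': 0.0, 'grip_width': 1.001}
top 44.66934288554787 316.2284142481865 202.1374146213232 [ 2.26734041 -1.74566002  0.28363746] [-326.55508639  517.02994117 1283.85165471]
side 56.2066392704491 313.45696668265794 201.71749694337515 [ 0.95265659 -2.74635992  0.67834777] [ 349.73241689  480.29644735 1061.47545513]
```

View pics/top0.png

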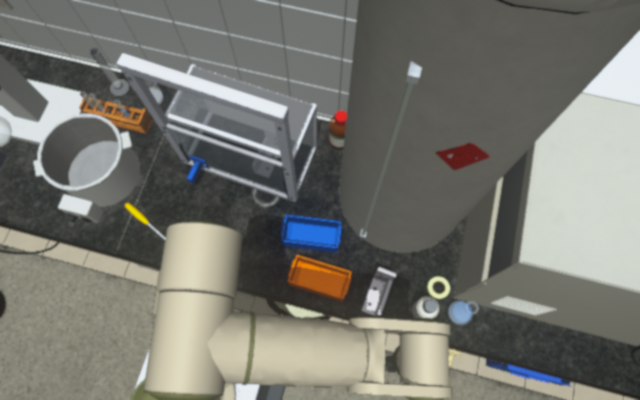

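View pics/side0.png

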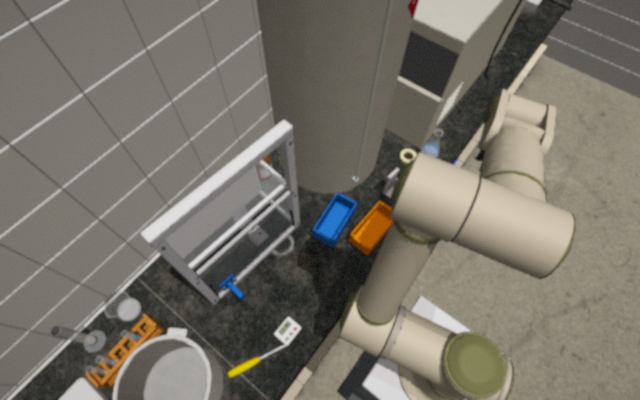

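The top view shows the hood with its blue pull at (195,168), the blue bin at (312,231), the orange bin at (320,277) and the mate bracket at (378,290). The side view shows the timer at (288,328) and a thin ring at (283,245). Next I measure them.

```bash
python3 - <<'E'
from h import *
np.set_printoptions(precision=0,suppress=True)
for n in("top","side"):
    z=np.load(n+"0.npz"); W=z["W"]; c=z["c"]; hsv=cv2.cvtColor(c,cv2.COLOR_RGB2HSV).astype(int)
    ok=np.isfinite(W[...,0]); h,s,v=[hsv[...,i] for i in range(3)]
    inb=ok&(W[...,0]>150)&(W[...,0]<1000)&(abs(W[...,1])<700)
    for nm,m in(("blue",(abs(h-108)<12)&(s>150)),("orange",(abs(h-13)<7)&(s>170))):
        m=(m&inb).astype(np.uint8); k,l,st,ct=cv2.connectedComponentsWithStats(m)
        for i in range(1,k):
            if st[i,4]<40: continue
            p=W[l==i]; top=p[p[:,2]>52]; top=top[top[:,2]<66]
            print(n,nm,st[i,4],ct[i],"med",np.median(p,0),"min",p.min(0),"max",p.max(0))
            if len(top)>20: print("   rim rect",cv2.minAreaRect(top[:,:2].astype(np.float32)))
    pts={"top":[(180,70),(122,60),(285,108),(192,145),(240,158),(165,120),(290,195),(186,160),(265,197),(256,199),(262,165),(266,160),(225,128),(378,290),(438,287),(427,302)],"side":[(288,328),(283,245),(293,240),(255,235),(250,240),(245,260),(220,150),(293,125),(150,235),(295,205),(212,295),(240,230),(230,285),(356,178),(393,182)]}[n]
    for u,v_ in pts: print(n,(u,v_),W[v_,u],c[v_,u])
E
```

```text
top blue 196 [195. 168.] med [604. 186.  76.] min [560. 163.  -6.] max [630. 229.  97.]
top blue 1842 [311. 233.] med [ 514. -187.    6.] min [ 456. -274.   -8.] max [573. -93.  69.]
   rim rect ((505.0858459472656, -189.24267578125), (79.58293151855469, 166.24002075195312), 7.653815269470215)
top orange 134 [122. 117.] med [704. 474.  60.] min [695. 399.   1.] max [741. 533.  84.]
   rim rect ((711.1491088867188, 475.01904296875), (124.85221099853516, 39.3533935546875), 76.85211181640625)
top orange 40 [132. 126.] med [706. 452.   9.] min [700. 424.   1.] max [711. 474.  13.]
top orange 1823 [319. 277.] med [ 395. -242.    5.] min [ 345. -327.   -8.] max [ 445. -154.   67.]
   rim rect ((387.11614990234375, -244.45042419433594), (165.50729370117188, 79.15148162841797), 88.04480743408203)
top (180, 70) [896. 338.  84.] [127 130 130]
top (122, 60) [642. 250. 516.] [230 236 241]
top (285, 108) [ 617. -113.  518.] [223 227 231]
top (192, 145) [628. 180. 172.] [ 91  99 102]
top (240, 158) [614.  33. 198.] [57 61 63]
top (165, 120) [641. 234. 264.] [80 82 84]
top (290, 195) [ 597. -101.  
[... 1143 characters left out ...]
634)
side (288, 328) [404. 173.  19.] [197 198 191]
side (283, 245) [589. -20.   1.] [46 45 45]
side (293, 240) [574. -53.   3.] [106 104  96]
side (255, 235) [615.  52. 183.] [94 95 93]
side (250, 240) [615.  72. 184.] [67 71 69]
side (245, 260) [621. 109.  89.] [48 49 49]
side (220, 150) [895. -93. 190.] [125 121 114]
side (293, 125) [ 698. -227.  333.] [98 94 88]
side (150, 235) [636. 248. 519.] [223 222 223]
side (295, 205) [ 596. -101.  159.] [118 116 115]
side (212, 295) [629. 244.  73.] [115 111 112]
side (240, 230) [736.  30.   5.] [59 56 58]
side (230, 285) [607. 191.  77.] [ 23  97 176]
side (356, 178) [ 523. -327.   96.] [134 133 131]
side (393, 182) [ 428. -427.   37.] [75 73 72]
```

```bash
python3 - <<'E'
from h import *
np.set_printoptions(precision=1,suppress=True)
t=np.load("top0.npz"); s=np.load("side0.npz")
f=lambda z,y,x:cv2.resize(z["c"][y:y+75,x:x+100],(400,300),interpolation=cv2.INTER_CUBIC)
im=np.vstack([np.hstack([f(t,140,215),f(s,190,215)]),np.hstack([f(t,255,360),f(s,290,240)])])
cv2.imwrite("pics/m1.png",im[:,:,::-1])
P=np.vstack([z["W"].reshape(-1,3) for z in(t,s)]); P=P[np.isfinite(P[:,0])]
b=P[(P[:,2]>485)&(P[:,2]<530)&(P[:,0]>560)&(P[:,0]<720)&(abs(P[:,1]-70)<230)]
print("beam",len(b),b.min(0),b.max(0),cv2.minAreaRect(b[:,:2].astype(np.float32)))
w=t["W"];m=(w[...,2]>130)&(w[...,2]<420)&(w[...,0]>570)&(w[...,0]<660)
for lo,hi in((-150,-80),(200,270)):
    q=P[(P[:,2]>120)&(P[:,2]<480)&(P[:,0]>560)&(P[:,0]<680)&(P[:,1]>lo)&(P[:,1]<hi)]
    print("post",len(q),np.percentile(q,[5,50,95],axis=0))
r=P[(P[:,2]>10)&(P[:,2]<225)&(P[:,0]>580)&(P[:,0]<660)&(P[:,1]>-70)&(P[:,1]<150)]
k=np.polyfit(r[:,1],r[:,0],1); print("sash pts",len(r),k,np.median(r,0))
r=P[(P[:,2]>10)&(P[:,2]<140)&(P[:,0]>640)&(P[:,0]<800)&(P[:,1]>-100)&(P[:,1]<200)]
print("in hood",len(r)); 
for n,z in(("top",t),("side",s)):
    W=z["W"]; m=(W[...,2]>20)&(W[...,2]<135)&(W[...,0]>640)&(W[...,0]<800)&(W[...,1]>-100)&(W[...,1]<210)
    vv,uu=np.where(m); print(n,len(vv),np.median(W[m],0) if len(vv) else 0, (uu.min(),uu.max(),vv.min(),vv.max()) if len(vv) else 0)
E
```

```text
beam 6712 [ 592.1 -118.5  485.3] [656.2 259.2 524.2] ((624.5260009765625, 70.31819915771484), (377.4341735839844, 33.92219161987305), 84.79960632324219)
post 2122 [[ 594.7 -116.9  142.6]
 [ 599.1 -102.8  271.3]
 [ 669.5  -84.9  463.6]]
post 2486 [[627.4 204.9 143. ]
 [630.3 235.6 261.1]
 [669.1 255.8 459.2]]
sash pts 4070 [  0.1 609.3] [613.2  42.2 123.4]
in hood 61
top 20 [701.1  18.9  53.2] (np.int64(258), np.int64(264), np.int64(152), np.int64(155))
side 14 [713.5  26.5  57.9] (np.int64(241), np.int64(245), np.int64(225), np.int64(229))
```

View pics/m1.png

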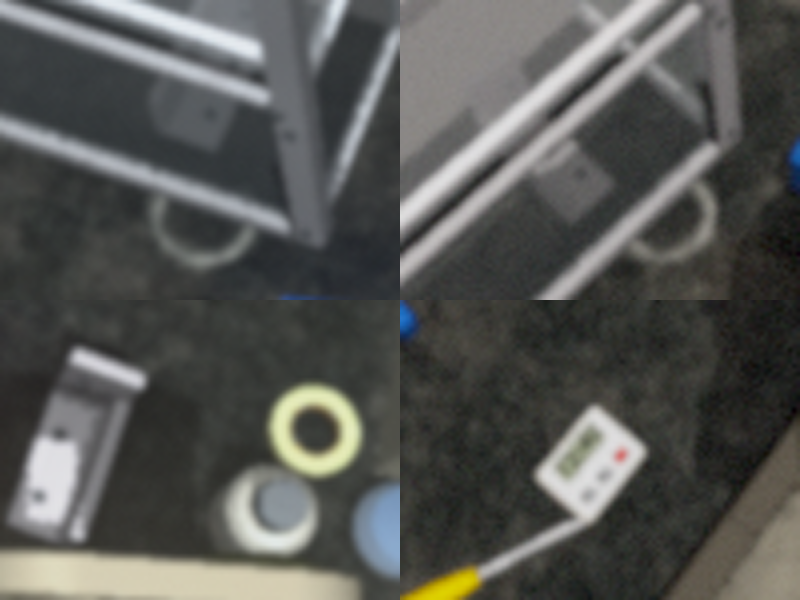

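Both pictures agree. The ring in front of the hood is a flat mark on the bench. The mate bracket (lower left panel) has its end plate away from the robot and its foot to the left of the web, so it is left-hand. That makes the hood bracket right-hand and the target the orange bin, to be confirmed once the sash is up. First I go to a standoff in front of the pull.

```bash
cat >> h.py <<'E'
def rot(yaw,down,flip=False):
    "tool z: heading yaw, 'down' deg below horizontal; closing line horizontal across heading"
    y,d=np.radians([yaw,down]); z=np.array([np.cos(y)*np.cos(d),np.sin(y)*np.cos(d),-np.sin(d)])
    ty=np.array([np.sin(y),-np.cos(y),0])*(-1 if flip else 1)
    return np.stack([np.cross(ty,z),ty,z],1)
def go(g,Rt,reach=54):
    "offset cm and rotvec deg that bring the grasp point to world g (mm)"
    s=sense(); q=s["ee_rot"]; R0=R.from_quat([q[1],q[2],q[3],q[0]]).as_matrix()
    t=np.array(g)-reach*Rt[:,2]
    o=R0.T@(t-s["eef_pos"])/10; r=R.from_matrix(R0.T@Rt).as_rotvec(degrees=True)
    print("grasp",np.round(g,1),"offset",np.round(o,2).tolist(),"rot",np.round(r,1).tolist())
def state():
    s=sense(); q=s["ee_rot"]; R0=R.from_quat([q[1],q[2],q[3],q[0]]).as_matrix()
    print("t",round(s["time_s"],2),"grasp",np.round(s["eef_pos"]+54*R0[:,2],1),"z",np.round(R0[:,2],3),"y",np.round(R0[:,1],3),"F",np.round(s["force"],1),"w",round(s["grip_width"]*85.4,1),"gf",s["grip_force"],"j",np.round(s["joints"],2))
def hood(x,y,z,O=(622,70),yaw=-5.2):
    a=np.radians(yaw); return np.array([O[0]+x*np.cos(a)-y*np.sin(a),O[1]+x*np.sin(a)+y*np.cos(a),z])
E
python3 - <<'E'
from h import *
go(hood(-170,115,160),rot(-5.2,40))
E
```

```text
grasp [463.1 199.9 160. ] offset [46.84, -53.32, 10.94] rot [-13.1, 48.8, 28.0]
```

Request:
step_arm --plan '[{"offset": [4,-4.6,0.2],"rot": [-1.2,4.4,2.5],"gripper": 6},{"offset": [8,-9.1,0.5],"rot": [-2.4,8.8,5],"gripper": 6},{"offset": [12,-13.6,1],"rot": [-3.6,13.2,7.5],"gripper": 6},{"offset": [16,-18.2,2],"rot": [-4.7,17.6,10],"gripper": 6},{"offset": [20,-22.8,3],"rot": [-6,22,12.6],"gripper": 6},{"offset": [24,-27.3,4],"rot": [-7,26.4,15],"gripper": 6},{"offset": [28,-31.9,5],"rot": [-8.2,30.8,17.6],"gripper": 6},{"offset": [32,-36.4,6],"rot": [-9.4,35.2,20],"gripper": 6},{"offset": [36,-41,7.5],"rot": [-10.6,39.6,22.6],"gripper": 6},{"offset": [40,-45.5,9],"rot": [-11.8,44,25],"gripper": 6},{"offset": [44,-50,10],"rot": [-13,48.8,28],"gripper": 6},{"offset": [46.8,-53.3,11],"rot": [-13.1,48.8,28],"gripper": 6}]'

```text
time_s: 1.3
eef_pos: [379.1, 26.1, 239.5]
ee_rot: [0.015, 0.905, -0.024, 0.425]
force: [0.9, -0.9, 0.7]
grip_width: 0.702
grip_force: 0.0
```

```bash
python3 - <<'E'
from h import *
np.set_printoptions(precision=1,suppress=True)
state(); c,W=cam("wrist"); save(c,"w1.png"); np.savez("w1.npz",W=W,c=c["color"])
hsv=cv2.cvtColor(c["color"],cv2.COLOR_RGB2HSV).astype(int); m=(abs(hsv[...,0]-108)<12)&(hsv[...,1]>150)&(W[...,0]>540)&(W[...,0]<640)&(W[...,1]>140)&(W[...,1]<240)
p=W[m]; print(len(p),np.percentile(p,[2,50,98],axis=0))
f=p[p[:,2]>70]; print("top face",cv2.minAreaRect(f[:,:2].astype(np.float32)),np.median(f[:,2]))
E
```

```text
t 1.3 grasp [420.6  23.5 205.1] z [ 0.8 -0.  -0.6] y [-0.1 -1.   0. ] F [ 0.9 -0.9  0.7] w 60.0 gf 0.0 j [-0.4 -0.2  2.4  1.4  0.2 -0. ]
2234 [[559.4 163.8  40.5]
 [604.9 185.2  73.8]
 [625.4 208.   87.9]]
top face ((593.5535888671875, 189.40338134765625), (48.36122512817383, 69.36712646484375), 85.29145050048828) 77.49330869394669
```

View pics/w1.png

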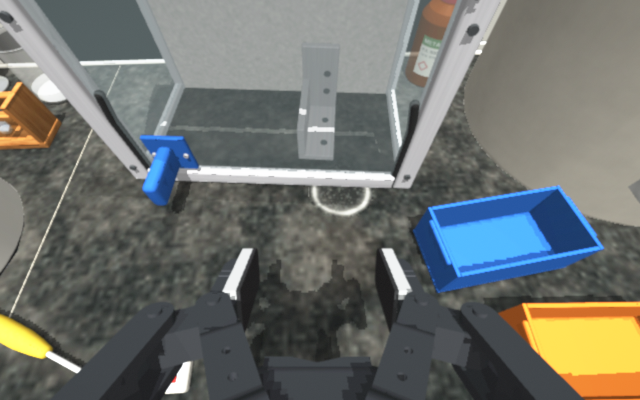

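```bash
python3 - <<'E'
from h import *
np.set_printoptions(precision=1,suppress=True)
z=np.load("w1.npz");W=z["W"];c=z["c"]
hsv=cv2.cvtColor(c,cv2.COLOR_RGB2HSV).astype(int); m=((abs(hsv[...,0]-108)<12)&(hsv[...,1]>150)&(W[...,0]>540)&(W[...,0]<640)&(W[...,1]>140)&(W[...,1]<240)).astype(np.uint8)
m=cv2.erode(m,np.ones((3,3)));p=W[m>0]
a=np.radians(-5.2); e=np.array([[np.cos(a),np.sin(a)],[-np.sin(a),np.cos(a)]]); L=(p[:,:2]-[622,70])@e.T
for lo,hi in((40,60),(60,74),(74,84)):
    k=(p[:,2]>lo)&(p[:,2]<hi); print(lo,k.sum(),np.percentile(L[k],[2,25,50,75,98],axis=0).T)
go(hood(-120,115,100),rot(-5.2,40)); go(hood(-45,115,60),rot(-5.2,40))
E
```

```text
40 383 [[-73.5 -58.3 -32.6 -11.9 -10.7]
 [ 93.7 109.1 110.2 110.7 116.8]]
60 543 [[-73.7 -61.6 -39.9 -12.6 -10.9]
 [ 95.1 109.8 110.3 111.  134.7]]
74 750 [[-71.8 -54.4 -32.  -12.  -10.7]
 [ 94.8 111.7 115.1 119.5 135.2]]
grasp [512.9 195.4 100. ] offset [-2.8, -17.64, 12.98] rot [-1.4, -0.5, 1.3]
grasp [587.6 188.6  60. ] offset [-1.12, -17.39, 21.3] rot [-1.4, -0.5, 1.3]
```

The wrist view shows the pull at (165,170). The hood bracket at (320,100) has its web on the left and its foot to the right, so it is right-hand and goes in the orange bin. I correct the hood origin by (-3,+2) mm.

```bash
sed -i 's/O=(622,70)/O=(619,72)/' h.py; python3 - <<'E'
from h import *
go(hood(-125,115,110),rot(-5.2,40)); go(hood(-45,115,60),rot(-5.2,40))
E
```

```text
grasp [504.9 197.9 110. ] offset [-2.55, -17.83, 11.71] rot [-1.4, -0.5, 1.3]
grasp [584.6 190.6  60. ] offset [-1.32, -17.58, 21.06] rot [-1.4, -0.5, 1.3]
```

Request:
step_arm --plan '[{"offset": [-0.8,-4.5,1.5],"rot": [-0.5,-0.2,0.5],"gripper": 6},{"offset": [-1.5,-9,4],"rot": [-1,-0.4,1],"gripper": 6},{"offset": [-2,-13.5,7],"rot": [-1.4,-0.5,1.3],"gripper": 6},{"offset": [-2.4,-17.5,9.5],"rot": [-1.4,-0.5,1.3],"gripper": 6},{"offset": [-2.4,-17.6,12],"rot": [-1.4,-0.5,1.3],"gripper": 6},{"offset": [-2,-17.6,15],"rot": [-1.4,-0.5,1.3],"gripper": 6},{"offset": [-1.6,-17.6,18],"rot": [-1.4,-0.5,1.3],"gripper": 6},{"offset": [-1.3,-17.6,20.5],"rot": [-1.4,-0.5,1.3],"gripper": 6},{"offset": [-1.3,-17.6,21],"rot": [-1.4,-0.5,1.3],"gripper": 6},{"offset": [-1.3,-17.6,21],"rot": [-1.4,-0.5,1.3],"gripper": 6}]'

```text
time_s: 2.35
eef_pos: [462.6, 108.8, 189.7]
ee_rot: [0.019, 0.903, -0.039, 0.428]
force: [0.8, -1.3, 1.4]
grip_width: 0.705
grip_force: 0.0
```

```bash
python3 - <<'E'
from h import *
state(); c,W=cam("wrist"); save(c,"w2.png")
E
```

```text
t 2.35 grasp [504.2 105.2 155.5] z [ 0.772 -0.067 -0.632] y [-0.087 -0.996  0.   ] F [ 0.8 -1.3  1.4] w 60.2 gf 0.0 j [ 0.02  0.21  2.21  3.59  0.18 -1.94]
```

View pics/w2.png

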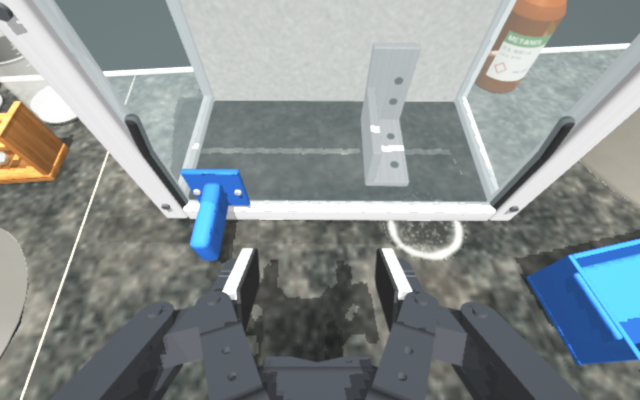

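The arm has gone into the wrist singularity, since at 40° tilt the forearm lines up with the tool. It now sits in the flipped wrist branch, so I use a shallower tilt of 15° for the pull. That keeps |j5| well away from 0. The picture shows the pull at (212,220), left of the fingers and free.

```bash
python3 - <<'E'
from h import *
go([490,105,155],rot(-5.2,15));go(hood(-135,115,110),rot(-5.2,15)); go(hood(-45,115,60),rot(-5.2,15))
E
```

```text
grasp [490 105 155] offset [-2.99, 0.26, -0.85] rot [-0.1, 24.5, -0.0]
grasp [495.  198.8 110. ] offset [-6.69, -9.12, 1.76] rot [-0.1, 24.5, -0.0]
grasp [584.6 190.6  60. ] offset [-4.81, -9.1, 11.88] rot [-0.1, 24.5, -0.0]
```

Request:
step_arm --plan '[{"offset": [-1,0,-0.5],"rot": [0,6,0],"gripper": 6},{"offset": [-2,0,-0.8],"rot": [0,12,0],"gripper": 6},{"offset": [-3,0,-0.8],"rot": [0,18,0],"gripper": 6},{"offset": [-4,-2,-0.5],"rot": [0,24.5,0],"gripper": 6},{"offset": [-5,-4.5,0.5],"rot": [0,24.5,0],"gripper": 6},{"offset": [-6,-7,1.2],"rot": [0,24.5,0],"gripper": 6},{"offset": [-6.7,-9.1,1.8],"rot": [0,24.5,0],"gripper": 6},{"offset": [-6.7,-9.1,1.8],"rot": [0,24.5,0],"gripper": 6},{"offset": [-6.7,-9.1,1.8],"rot": [0,24.5,0],"gripper": 6}]'

```text
time_s: 3.3
eef_pos: [441.3, 202.1, 126.2]
ee_rot: [0.026, 0.792, -0.034, 0.61]
force: [0.3, -0.2, -0.3]
grip_width: 0.704
grip_force: 0.0
```

```bash
cat >> h.py <<'E'
def pull(W,c,zr=(30,90)):
    hsv=cv2.cvtColor(c["color"],cv2.COLOR_RGB2HSV).astype(int); a=np.radians(-5.2)
    m=((abs(hsv[...,0]-108)<12)&(hsv[...,1]>150)&(W[...,0]>540)&(W[...,0]<640)&(W[...,1]>140)&(W[...,1]<240)).astype(np.uint8)
    p=W[cv2.erode(m,np.ones((3,3)))>0]; e=np.array([[np.cos(a),np.sin(a)],[-np.sin(a),np.cos(a)]])
    L=np.c_[(p[:,:2]-[619,72])@e.T,p[:,2]]; L=L[L[:,0]<-15]
    print("fin, hood frame",len(L),np.round(np.percentile(L,[1,10,50,90,99],axis=0).T,1).tolist())
E
python3 - <<'E'
from h import *
state(); c,W=cam("wrist"); pull(W,c)
go(hood(-135,115,70),rot(-5.2,15));go(hood(-45,115,60),rot(-5.2,15))
E
```

```text
t 3.3 grasp [493.3 197.7 112.5] z [ 0.963 -0.081 -0.255] y [-0.084 -0.996 -0.   ] F [ 0.3 -0.2 -0.3] w 60.1 gf 0.0 j [ 0.34  0.59  2.26  3.62  1.05 -1.71]
fin, hood frame 1235 [[-70.7, -70.1, -59.9, -25.7, -15.9], [108.9, 110.7, 116.1, 121.7, 123.9], [47.9, 55.2, 76.4, 77.9, 78.5]]
grasp [495.  198.8  70. ] offset [-4.07, -0.2, 1.24] rot [-0.3, -0.2, 0.1]
grasp [584.6 190.6  60. ] offset [-2.74, -0.15, 10.19] rot [-0.3, -0.2, 0.1]
```

Request:
step_arm --plan '[{"offset": [-2,-0.2,0.6],"rot": [0,0,0],"gripper": 6},{"offset": [-4.0,-0.2,1.2],"rot": [0,0,0],"gripper": 6},{"offset": [-3.7,-0.2,4],"rot": [0,0,0],"gripper": 6},{"offset": [-3.2,-0.2,7],"rot": [0,0,0],"gripper": 6},{"offset": [-2.7,-0.2,10],"rot": [0,0,0],"gripper": 6},{"offset": [-2.7,-0.2,10.2],"rot": [0,0,0],"gripper": 6},{"offset": [-2.7,-0.2,10.2],"rot": [0,0,0],"gripper": 1},{"offset": [-2.7,-0.2,10.2],"rot": [0,0,0],"gripper": 1},{"offset": [-2.7,-0.2,10.2],"rot": [0,0,0],"gripper": 1},{"offset": [-2.7,-0.2,10.2],"rot": [0,0,0],"gripper": 1},{"offset": [-2.7,-0.2,10.2],"rot": [0,0,0],"gripper": 1}]' --squeeze 80

```text
time_s: 4.45
eef_pos: [531.9, 195.9, 74.2]
ee_rot: [0.026, 0.792, -0.034, 0.609]
force: [-6.3, -1.9, 3.7]
grip_width: 0.177
grip_force: 78.1
```

```bash
python3 - <<'E'
from h import *
state()
s=sense(); q=s["ee_rot"]; R0=R.from_quat([q[1],q[2],q[3],q[0]]).as_matrix()
for d in (20,120,224): print(d,R0.T@np.array([0,0,d/10]))
E
```

```text
t 4.45 grasp [583.9 191.4  60.4] z [ 0.963 -0.084 -0.256] y [-0.087 -0.996 -0.   ] F [-6.3 -1.9  3.7] w 15.1 gf 78.10058355331421 j [ 0.25  0.79  2.04  3.53  1.02 -1.69]
20 [ 1.93353103e+00 -6.26650645e-04 -5.11329018e-01]
120 [ 1.16011862e+01 -3.75990387e-03 -3.06797411e+00]
224 [ 2.16555475e+01 -7.01848723e-03 -5.72688500e+00]
```

Request:
step_arm --plan '[{"offset": [1,0,-0.26],"rot": [0,0,0],"gripper": 1},{"offset": [3,0,-0.79],"rot": [0,0,0],"gripper": 1},{"offset": [5,0,-1.32],"rot": [0,0,0],"gripper": 1},{"offset": [7,0,-1.85],"rot": [0,0,0],"gripper": 1},{"offset": [9,0,-2.38],"rot": [0,0,0],"gripper": 1},{"offset": [11,0,-2.91],"rot": [0,0,0],"gripper": 1},{"offset": [13,0,-3.44],"rot": [0,0,0],"gripper": 1},{"offset": [15,0,-3.97],"rot": [0,0,0],"gripper": 1},{"offset": [17,0,-4.5],"rot": [0,0,0],"gripper": 1},{"offset": [19,0,-5.03],"rot": [0,0,0],"gripper": 1},{"offset": [20.8,0,-5.5],"rot": [0,0,0],"gripper": 1},{"offset": [21.6,0,-5.72],"rot": [0,0,0],"gripper": 1}]'

```text
time_s: 5.65
eef_pos: [531.8, 195.8, 297.0]
ee_rot: [0.026, 0.793, -0.034, 0.608]
force: [16.6, -2.5, -17.1]
grip_width: 0.174
grip_force: 79.0
```

```bash
python3 - <<'E'
from h import *
state(); 
E
```

```text
t 5.65 grasp [583.7 191.4 283. ] z [ 0.962 -0.082 -0.259] y [-0.085 -0.996 -0.001] F [ 16.6  -2.5 -17.1] w 14.9 gf 79.03696417808533 j [ 0.25  0.26  1.99  3.85  0.51 -2.12]
```

Request:
step_arm --plan '[{"offset": [0,0,0],"rot": [0,0,0],"gripper": 5.5},{"offset": [0,0,0],"rot": [0,0,0],"gripper": 5.5},{"offset": [0,0,0],"rot": [0,0,0],"gripper": 5.5},{"offset": [0,0,-1.5],"rot": [0,0,0],"gripper": 5.5},{"offset": [0,0,-5],"rot": [0,0,0],"gripper": 5.5},{"offset": [0,0,-9],"rot": [0,0,0],"gripper": 5.5},{"offset": [-2,2.5,-11],"rot": [0,-2,0],"gripper": 5.5},{"offset": [-5,6,-11],"rot": [0,-6,0],"gripper": 5.5},{"offset": [-8,9.5,-11],"rot": [0,-10,0],"gripper": 5.5},{"offset": [-10.5,13,-11],"rot": [0,-10,0],"gripper": 5.5},{"offset": [-12,15.5,-10],"rot": [0,-10,0],"gripper": 5.5},{"offset": [-12,15.5,-10],"rot": [0,-10,0],"gripper": 5.5}]'

```text
time_s: 6.85
eef_pos: [392.3, 52.1, 206.7]
ee_rot: [0.022, 0.842, -0.036, 0.538]
force: [0.5, -0.6, -0.1]
grip_width: 0.642
grip_force: 0.0
```

```bash
python3 - <<'E'
from h import *
np.set_printoptions(precision=1,suppress=True)
state(); c,W=cam("wrist"); save(c,"w3.png"); np.savez("w3.npz",W=W,c=c["color"])
a=np.radians(-5.2); e=np.array([[np.cos(a),np.sin(a)],[-np.sin(a),np.cos(a)]])
L=np.dstack([(W[...,:2]-[619,72])@e.T,W[...,2]])
def box(z0,z1): return L[(L[...,0]>15)&(L[...,0]<175)&(abs(L[...,1])<150)&(L[...,2]>z0)&(L[...,2]<z1)]
for z in((15,30),(30,50),(50,57),(57,65),(65,90),(90,107),(107,118)):
    p=box(*z); print(z,len(p),np.percentile(p,[2,50,98],axis=0).T if len(p) else "")
E
```

```text
t 6.85 grasp [441.2  48.  184.1] z [ 0.9 -0.1 -0.4] y [-0.1 -1.  -0. ] F [ 0.5 -0.6 -0.1] w 54.8 gf 0.0 j [-0.2  0.1  2.5  2.9  0.6 -1.4]
(15, 30) 259 [[ 37.5 137.2 139. ]
 [-82.7 -57.8 -32.7]
 [ 15.6  22.7  29.4]]
(30, 50) 372 [[ 37.4 137.2 139.1]
 [-82.3 -57.4 -32.9]
 [ 30.7  40.2  49.7]]
(50, 57) 137 [[ 37.5 137.3 138.9]
 [-82.5 -58.5 -33. ]
 [ 50.3  53.6  56.9]]
(57, 65) 471 [[ 38.8 102.6 139.2]
 [-80.6 -39.3 -32.8]
 [ 57.6  59.5  64.5]]
(65, 90) 522 [[135.9 137.7 139.3]
 [-82.7 -58.5 -34.5]
 [ 65.5  78.3  89.6]]
(90, 107) 389 [[136.1 137.8 139.8]
 [-82.7 -58.7 -34.7]
 [ 90.4  98.9 106.8]]
(107, 118) 156 [[136.2 139.6 145.3]
 [-82.2 -59.6 -34.8]
 [107.1 109.1 110.1]]
```

View pics/w3.png

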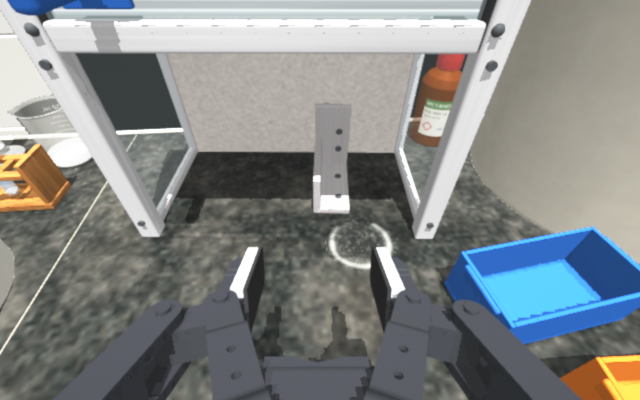

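The sash stays up. The bracket stands clear at (332,160), web left and foot right. I fit its yaw and work out the approach, at 35° tilt and gripping the web near mid-length.

```bash
python3 - <<'E'
from h import *
np.set_printoptions(precision=3,suppress=True)
W=np.load("w3.npz")["W"]
a=np.radians(-5.2); e=np.array([[np.cos(a),np.sin(a)],[-np.sin(a),np.cos(a)]])
L=np.dstack([(W[...,:2]-[619,72])@e.T,W[...,2]])
p=L[(L[...,0]>130)&(L[...,0]<145)&(abs(L[...,1]+58)<22)&(L[...,2]>20)&(L[...,2]<100)]
k=np.polyfit(p[:,1],p[:,0],1); print("plate slope deg",np.degrees(k[0]),np.polyval(k,-58))
p=L[(L[...,0]>45)&(L[...,0]<130)&(L[...,1]>-55)&(L[...,1]<-25)&(L[...,2]>57)&(L[...,2]<63)]
k=np.polyfit(p[:,0],p[:,1],1); print("web top slope deg",np.degrees(k[0]),np.polyval(k,90),len(p))
go(hood(-60,-38,60),rot(-5.2,35));go(hood(87,-38,38),rot(-5.2,35))
s=sense();q=s["ee_rot"];print(R.from_quat([q[1],q[2],q[3],q[0]]).as_matrix())
E
```

```text
plate slope deg 1.064089047779806 137.5876823641619
web top slope deg -1.0650502254628242 -37.939146211306934 271
grasp [555.8  39.6  60. ] offset [-5.18, -0.29, 15.71] rot [-0.4, -9.9, 0.1]
grasp [702.2  26.3  38. ] offset [-0.95, -0.19, 29.96] rot [-0.4, -9.9, 0.1]
[[ 0.422 -0.084  0.903]
 [-0.038 -0.996 -0.076]
 [ 0.906 -0.002 -0.424]]
```

```bash
python3 - <<'E'
from h import *
go(hood(-60,-36.5,60),rot(-6.3,35));go(hood(30,-37,38),rot(-6.3,35));go(hood(87,-38,38),rot(-6.3,35))
E
```

```text
grasp [555.9  41.1  60. ] offset [-5.18, -0.52, 15.71] rot [-1.3, -9.9, 0.6]
grasp [645.5  32.4  38. ] offset [-3.36, -0.41, 24.8] rot [-1.3, -9.9, 0.6]
grasp [702.2  26.3  38. ] offset [-0.95, -0.27, 29.96] rot [-1.3, -9.9, 0.6]
```

Request:
step_arm --plan '[{"offset": [-1.5,-0.2,4],"rot": [-0.4,-3,0.2],"gripper": 5.5},{"offset": [-3,-0.3,8],"rot": [-0.9,-6.5,0.4],"gripper": 5.5},{"offset": [-4.5,-0.5,12],"rot": [-1.3,-9.9,0.6],"gripper": 5.5},{"offset": [-5.2,-0.5,15.5],"rot": [-1.3,-9.9,0.6],"gripper": 5.5},{"offset": [-4.6,-0.5,19],"rot": [-1.3,-9.9,0.6],"gripper": 5.5},{"offset": [-3.9,-0.4,22],"rot": [-1.3,-9.9,0.6],"gripper": 5.5},{"offset": [-3.4,-0.4,24.8],"rot": [-1.3,-9.9,0.6],"gripper": 5.5},{"offset": [-3.4,-0.4,24.8],"rot": [-1.3,-9.9,0.6],"gripper": 5.5},{"offset": [-3.4,-0.4,24.8],"rot": [-1.3,-9.9,0.6],"gripper": 5.5}]'

```text
time_s: 7.8
eef_pos: [602.8, 39.2, 72.0]
ee_rot: [0.026, 0.885, -0.048, 0.463]
force: [-0.2, 0.1, -0.6]
grip_width: 0.641
grip_force: 0.0
```

```bash
python3 - <<'E'
from h import *
state();go(hood(87,-38,38),rot(-6.3,35)); c,W=cam("wrist"); save(c,"w4.png")
E
```

```text
t 7.8 grasp [647.   34.3  41.2] z [ 0.817 -0.091 -0.57 ] y [-0.109 -0.994  0.002] F [-0.2  0.1 -0.6] w 54.7 gf 0.0 j [-0.13  0.69  1.93  3.1   0.45 -1.55]
grasp [702.2  26.3  38. ] offset [2.94, 0.2, 4.77] rot [0.1, -0.3, 0.1]
```

View pics/w4.png

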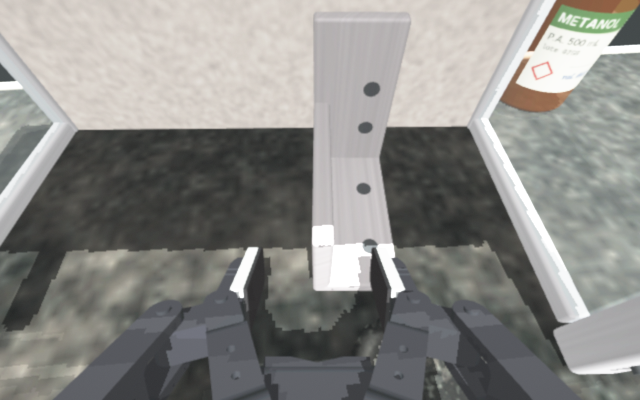

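The web at (322,250) lies between the open pads, with the right finger above the foot. I advance and grip.

Request:
step_arm --plan '[{"offset": [1,0.1,1.6],"rot": [0,0,0],"gripper": 5.5},{"offset": [2,0.2,3.2],"rot": [0,0,0],"gripper": 5.5},{"offset": [2.9,0.2,4.7],"rot": [0,0,0],"gripper": 5.5},{"offset": [2.9,0.2,4.7],"rot": [0,0,0],"gripper": 5.5},{"offset": [2.9,0.2,4.7],"rot": [0,0,0],"gripper": 0.5},{"offset": [2.9,0.2,4.7],"rot": [0,0,0],"gripper": 0.5},{"offset": [2.9,0.2,4.7],"rot": [0,0,0],"gripper": 0.5},{"offset": [2.9,0.2,4.7],"rot": [0,0,0],"gripper": 0.5},{"offset": [2.9,0.2,4.7],"rot": [0,0,0],"gripper": 0.5}]' --squeeze 70

```text
time_s: 8.75
eef_pos: [657.4, 30.7, 69.4]
ee_rot: [0.026, 0.884, -0.048, 0.463]
force: [-2.5, -0.4, 1.6]
grip_width: 0.108
grip_force: 68.3
```

```bash
python3 - <<'E'
from h import *
state()
s=sense();q=s["ee_rot"];R0=R.from_quat([q[1],q[2],q[3],q[0]]).as_matrix()
a=np.radians(-5.2);hx=np.array([np.cos(a),np.sin(a),0])
for d,z in((0,15),(-110,15),(-217,15),(-217,0)): print(d,z,np.round(R0.T@(hx*d+[0,0,z])/10,2))
E
```

```text
t 8.75 grasp [701.5  25.8  38.6] z [ 0.817 -0.091 -0.569] y [-0.11  -0.994  0.002] F [-2.5 -0.4  1.6] w 9.2 gf 68.27569127082825 j [-0.14  0.75  1.78  3.08  0.35 -1.53]
0 15 [ 1.23  0.   -0.85]
-110 15 [-5.03  0.22 -9.9 ]
-217 15 [-11.12   0.42 -18.69]
-217 0 [-12.35   0.42 -17.84]
```

Request:
step_arm --plan '[{"offset": [0.6,0,-0.42],"rot": [0,0,0],"gripper": 0.5},{"offset": [1.23,0,-0.85],"rot": [0,0,0],"gripper": 0.5},{"offset": [0.4,0,-2],"rot": [0,0,0],"gripper": 0.5},{"offset": [-0.9,0.1,-3.9],"rot": [0,0,0],"gripper": 0.5},{"offset": [-2.3,0.1,-6],"rot": [0,0,0],"gripper": 0.5},{"offset": [-3.8,0.2,-8.1],"rot": [0,0,0],"gripper": 0.5},{"offset": [-5.3,0.2,-10.3],"rot": [0,0,0],"gripper": 0.5},{"offset": [-6.8,0.3,-12.5],"rot": [0,0,0],"gripper": 0.5},{"offset": [-8.3,0.3,-14.6],"rot": [0,0,0],"gripper": 0.5},{"offset": [-9.8,0.4,-16.8],"rot": [0,0,0],"gripper": 0.5},{"offset": [-11.1,0.4,-18.7],"rot": [0,0,0],"gripper": 0.5},{"offset": [-11.1,0.4,-18.7],"rot": [0,0,0],"gripper": 0.5}]'

```text
time_s: 9.95
eef_pos: [439.5, 50.9, 84.4]
ee_rot: [0.026, 0.885, -0.048, 0.462]
force: [0.7, 0.4, -2.8]
grip_width: 0.11
grip_force: 68.2
```

```bash
python3 - <<'E'
from h import *
np.set_printoptions(precision=2,suppress=True)
state()
s=sense();q=s["ee_rot"];R0=R.from_quat([q[1],q[2],q[3],q[0]]).as_matrix()
for z in(-10,-15,-17): print(z,np.round(R0.T@np.array([0,0,z])/10,2))
c,W=cam("wrist")
p=W[(W[...,0]>440)&(W[...,0]<580)&(W[...,1]>-40)&(W[...,1]<70)&(W[...,2]>60)&(W[...,2]<150)]
top=p[p[:,2]>105]; print(len(top),np.percentile(top,[2,50,98],axis=0) if len(top) else "")
E
```

```text
t 9.95 grasp [483.5  46.   53.5] z [ 0.82 -0.09 -0.57] y [-0.11 -0.99  0.  ] F [ 0.7  0.4 -2.8] w 9.4 gf 68.21032404899597 j [-0.17  0.51  2.38  3.07  0.72 -1.55]
-10 [-0.82 -0.    0.57]
-15 [-1.23 -0.    0.86]
-17 [-1.4  -0.    0.97]
6389 [[530.83  -2.4  105.42]
 [534.55  21.28 118.61]
 [542.73  44.96 125.15]]
```

Request:
step_arm --plan '[{"offset": [-0.45,0,0.3],"rot": [0,0,0],"gripper": 0.5},{"offset": [-0.85,0,0.58],"rot": [0,0,0],"gripper": 0.5},{"offset": [-1.05,0,0.73],"rot": [0,0,0],"gripper": 0.5},{"offset": [-1.15,0,0.8],"rot": [0,0,0],"gripper": 0.5},{"offset": [-1.2,0,0.84],"rot": [0,0,0],"gripper": 0.5},{"offset": [-1.23,0,0.86],"rot": [0,0,0],"gripper": 0.5},{"offset": [-1.23,0,0.86],"rot": [0,0,0],"gripper": 0.5}]'

```text
time_s: 10.7
eef_pos: [441.8, 50.5, 69.5]
ee_rot: [0.026, 0.884, -0.048, 0.464]
force: [0.5, -0.7, -2.5]
grip_width: 0.112
grip_force: 68.1
```

```bash
python3 - <<'E'
from h import *
state()
E
```

```text
t 10.7 grasp [485.9  45.5  38.8] z [ 0.817 -0.092 -0.569] y [-0.11  -0.994  0.002] F [ 0.5 -0.7 -2.5] w 9.5 gf 68.14977765083313 j [-0.17  0.57  2.37  3.07  0.77 -1.56]
```

Request:
step_arm --plan '[{"offset": [-0.06,0,0.04],"rot": [0,0,0],"gripper": 0.5},{"offset": [-0.1,0,0.07],"rot": [0,0,0],"gripper": 0.5},{"offset": [-0.1,0,0.07],"rot": [0,0,0],"gripper": 0.5}]'

```text
time_s: 11.0
eef_pos: [441.8, 50.5, 69.2]
ee_rot: [0.027, 0.884, -0.048, 0.465]
force: [-8.2, -0.2, 11.6]
grip_width: 0.109
grip_force: 70.4
```

```bash
python3 - <<'E'
from h import *
state()
E
```

```text
t 11.0 grasp [486.   45.5  38.6] z [ 0.819 -0.092 -0.566] y [-0.11  -0.994  0.002] F [-8.2 -0.2 11.6] w 9.3 gf 70.38559556007385 j [-0.17  0.57  2.37  3.07  0.77 -1.56]
```

The bracket is standing on the bench. I release and retreat up and back.

Request:
step_arm --plan '[{"offset": [-0.1,0,0.07],"rot": [0,0,0],"gripper": 5},{"offset": [-0.1,0,0.07],"rot": [0,0,0],"gripper": 5},{"offset": [-0.1,0,0.07],"rot": [0,0,0],"gripper": 5},{"offset": [0.5,0,-1],"rot": [0,0,0],"gripper": 5},{"offset": [2,0,-3],"rot": [0,0,0],"gripper": 5},{"offset": [4.5,0,-5],"rot": [0,0,0],"gripper": 5},{"offset": [8,0,-7.5],"rot": [0,0,0],"gripper": 5},{"offset": [11.5,0,-9.5],"rot": [0,0,0],"gripper": 5},{"offset": [14,0,-10.5],"rot": [0,0,0],"gripper": 5},{"offset": [14,0,-10.5],"rot": [0,0,0],"gripper": 5}]'

```text
time_s: 12.0
eef_pos: [436.4, 51.4, 247.2]
ee_rot: [0.027, 0.882, -0.048, 0.467]
force: [-0.1, 0.5, -0.6]
grip_width: 0.584
grip_force: 0.0
```

```bash
cat >> h.py <<'E'
def down(yaw):
    y=np.radians(yaw); z=np.array([0,0,-1.]); ty=np.array([np.cos(y),np.sin(y),0]); return np.stack([np.cross(ty,z),ty,z],1)
E
python3 - <<'E'
from h import *
state(); go([470,20,240],down(-6.3))
for t in(15,30,55): go([470,20,240],rot(-6.3,35+t))
c,W=cam("wrist"); save(c,"w5.png")
p=W[(W[...,0]>400)&(W[...,0]<600)&(W[...,1]>-60)&(W[...,1]<100)]
t=p[(p[:,2]>104)&(p[:,2]<116)]; print("plate top",len(t),cv2.minAreaRect(t[:,:2].astype(np.float32)),np.median(t,0))
w=p[(p[:,2]>56)&(p[:,2]<63)]; print("web top",len(w),cv2.minAreaRect(w[:,:2].astype(np.float32)),np.median(w,0))
E
```

```text
t 12.0 grasp [480.8  46.4 216.9] z [ 0.822 -0.092 -0.562] y [-0.11  -0.994  0.003] F [-0.1  0.5 -0.6] w 49.9 gf 0.0 j [-0.17 -0.01  2.3   2.74  0.13 -1.21]
grasp [470  20 240] offset [5.94, 2.77, 0.43] rot [43.6, -43.4, -82.1]
grasp [470  20 240] offset [2.94, 2.76, -1.73] rot [0.1, -15.8, 0.1]
grasp [470  20 240] offset [4.23, 2.77, -1.18] rot [0.1, -30.8, 0.1]
grasp [470  20 240] offset [5.94, 2.77, 0.43] rot [0.1, -55.8, 0.1]
plate top 663 ((540.3778076171875, 21.022605895996094), (48.03709411621094, 10.180831909179688), 83.68718719482422) [539.36784426  21.69434662 109.47713411]
web top 962 ((501.4800109863281, 24.710134506225586), (49.12085723876953, 72.17537689208984), 83.00450134277344) [503.7798005   43.93959791  59.65093561]
```

View pics/w5.png

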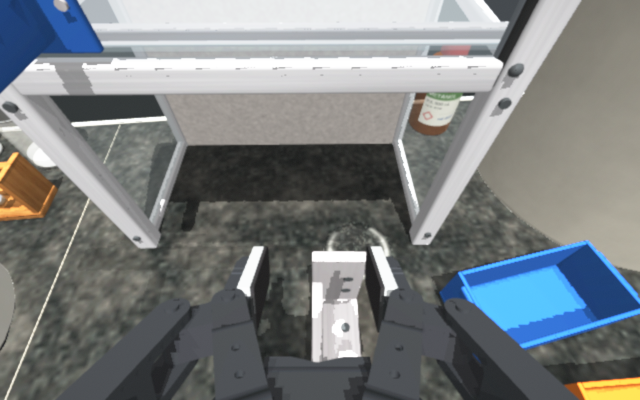

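The bracket stands upright at (338,300) with its plate top centred at (540,21), heading -6.3°. The sash is still up. Next I turn the tool straight down, high over the bench.

Request:
step_arm --plan '[{"offset": [3,1,-1.5],"rot": [3.5,-3.5,-6.6],"gripper": 5},{"offset": [4,1.5,-1.5],"rot": [7,-7,-13.2],"gripper": 5},{"offset": [5,2,-1],"rot": [10.6,-10.6,-20],"gripper": 5},{"offset": [5.5,2.3,-0.5],"rot": [14,-14,-26.5],"gripper": 5},{"offset": [6,2.8,0],"rot": [17.6,-17.5,-33],"gripper": 5},{"offset": [6,2.8,0.2],"rot": [21,-21,-39.6],"gripper": 5},{"offset": [6,2.8,0.4],"rot": [24.6,-24.5,-46.4],"gripper": 5},{"offset": [6,2.8,0.4],"rot": [28,-28,-53],"gripper": 5},{"offset": [6,2.8,0.4],"rot": [31.7,-31.6,-59.7],"gripper": 5},{"offset": [6,2.8,0.4],"rot": [35.3,-35.1,-66.4],"gripper": 5},{"offset": [6,2.8,0.4],"rot": [39,-38.8,-73.4],"gripper": 5},{"offset": [6,2.8,0.4],"rot": [43.6,-43.4,-82.1],"gripper": 5}]'

```text
time_s: 13.25
eef_pos: [468.6, 19.9, 288.3]
ee_rot: [-0.001, 0.883, 0.403, 0.24]
force: [-0.4, -0.4, -1.0]
grip_width: 0.587
grip_force: 0.0
```

```bash
python3 - <<'E'
from h import *
state(); go([470,20,240],down(-6.3))
E
```

```text
t 13.25 grasp [491.4  30.4 240.5] z [ 0.423  0.195 -0.885] y [ 0.712 -0.676  0.191] F [-0.4 -0.4 -1. ] w 50.1 gf 0.0 j [-0.34  0.05  1.92  0.44  0.86  0.14]
grasp [470  20 240] offset [0.33, 0.2, -0.44] rot [18.7, -21.1, -34.0]
```

Unwound to j4≈0. I finish the turn and go above the plate.

Request:
step_arm --plan '[{"offset": [0.3,0.2,-0.4],"rot": [3.5,-4,-6.5],"gripper": 5},{"offset": [0.3,0.2,-0.4],"rot": [7,-8,-13],"gripper": 5},{"offset": [0.3,0.2,-0.4],"rot": [10.7,-12,-19.4],"gripper": 5},{"offset": [0.3,0.2,-0.4],"rot": [14.5,-16.5,-26.5],"gripper": 5},{"offset": [0.3,0.2,-0.4],"rot": [18.7,-21.1,-34],"gripper": 5},{"offset": [0.3,0.2,-0.4],"rot": [18.7,-21.1,-34],"gripper": 5},{"offset": [0.3,0.2,-0.4],"rot": [18.7,-21.1,-34],"gripper": 5}]'

```text
time_s: 13.95
eef_pos: [470.4, 20.3, 294.0]
ee_rot: [0.001, 0.747, 0.665, 0.002]
force: [-0.2, 0.5, -0.2]
grip_width: 0.588
grip_force: 0.0
```

```bash
python3 - <<'E'
from h import *
state(); go([540.4,21,170],down(-6.3)); go([540.4,21,93],down(-6.3))
c,W=cam("wrist")
p=W[(W[...,0]>400)&(W[...,0]<600)&(W[...,1]>-60)&(W[...,1]<100)]
t=p[(p[:,2]>104)&(p[:,2]<116)]; print("plate top",len(t),cv2.minAreaRect(t[:,:2].astype(np.float32)),np.median(t,0))
E
```

```text
t 13.95 grasp [470.6  20.3 240. ] z [ 0.005  0.002 -1.   ] y [ 0.993 -0.115  0.005] F [-0.2  0.5 -0.2] w 50.2 gf 0.0 j [-0.21  0.2   1.67  0.    1.27 -0.09]
grasp [540.4  21.  170. ] offset [0.87, 6.91, 7.03] rot [0.3, -0.1, -0.3]
grasp [540.4  21.   93. ] offset [0.85, 6.88, 14.73] rot [0.3, -0.1, -0.3]
plate top 695 ((540.6058959960938, 19.56876564025879), (49.72722625732422, 10.29818058013916), 83.3376235961914) [539.90468442  21.26131387 109.90636605]
```

Request:
step_arm --plan '[{"offset": [0.4,3.5,2],"rot": [0.3,0,-0.3],"gripper": 5},{"offset": [0.9,6.9,4],"rot": [0.3,0,-0.3],"gripper": 5},{"offset": [0.9,6.9,7],"rot": [0.3,0,-0.3],"gripper": 5},{"offset": [0.9,6.9,10],"rot": [0.3,0,-0.3],"gripper": 5},{"offset": [0.9,6.9,13],"rot": [0.3,0,-0.3],"gripper": 5},{"offset": [0.9,6.9,14.7],"rot": [0.3,0,-0.3],"gripper": 5},{"offset": [0.9,6.9,14.7],"rot": [0.3,0,-0.3],"gripper": 5},{"offset": [0.9,6.9,14.7],"rot": [0.3,0,-0.3],"gripper": 0.5},{"offset": [0.9,6.9,14.7],"rot": [0.3,0,-0.3],"gripper": 0.5},{"offset": [0.9,6.9,14.7],"rot": [0.3,0,-0.3],"gripper": 0.5},{"offset": [0.9,6.9,14.7],"rot": [0.3,0,-0.3],"gripper": 0.5},{"offset": [0.9,6.9,14.7],"rot": [0.3,0,-0.3],"gripper": 0.5}]' --squeeze 80

```text
time_s: 15.2
eef_pos: [541.7, 20.3, 149.8]
ee_rot: [0.002, 0.745, 0.667, 0.001]
force: [0.1, -0.5, 5.2]
grip_width: 0.109
grip_force: 78.6
```

```bash
python3 - <<'E'
from h import *
state(); go([500,0,230],down(-50)); go([386,-293,230],down(-92))
for n in("top","side"):
    z=np.load(n+"0.npz");W=z["W"]; hsv=cv2.cvtColor(z["c"],cv2.COLOR_RGB2HSV).astype(int)
    m=(abs(hsv[...,0]-13)<9)&(hsv[...,1]>120)&(W[...,2]>50)&(W[...,2]<68)&(W[...,0]>320)&(W[...,0]<460)&(W[...,1]<-140)&(W[...,1]>-340)
    p=W[m]; print(n,len(p),cv2.minAreaRect(p[:,:2].astype(np.float32)),np.percentile(p,[2,98],axis=0))
E
```

```text
t 15.2 grasp [541.9  20.3  95.8] z [ 0.004 -0.001 -1.   ] y [ 0.994 -0.11   0.004] F [ 0.1 -0.5  5.2] w 9.3 gf 78.56342196464539 j [-0.18  0.52  1.63 -0.    0.99 -0.07]
grasp [500   0 230] offset [-2.49, -3.86, -13.43] rot [0.2, -0.1, 43.7]
grasp [ 386 -293  230] offset [-32.87, -11.96, -13.45] rot [0.2, -0.2, 85.7]
top 365 ((387.0838317871094, -244.4352264404297), (166.15049743652344, 79.53508758544922), 87.5500717163086) [[ 346.10277621 -326.38205489   50.61936658]
 [ 426.95855389 -163.29034463   64.53369098]]
side 236 ((386.755615234375, -243.48580932617188), (166.35574340820312, 78.78175354003906), 87.43759155273438) [[ 348.11013328 -325.13942974   50.54294274]
 [ 427.01063458 -161.72103361   64.93336361]]
```

Request:
step_arm --plan '[{"offset": [0,0,-1],"rot": [0,0,0],"gripper": 0.5},{"offset": [0,0,-3],"rot": [0,0,0],"gripper": 0.5},{"offset": [0,-0.5,-6],"rot": [0,0,0],"gripper": 0.5},{"offset": [0,-2,-9],"rot": [0,0,3],"gripper": 0.5},{"offset": [-1,-3,-12],"rot": [0,0,8],"gripper": 0.5},{"offset": [-3,-4,-13.4],"rot": [0,0,14],"gripper": 0.5},{"offset": [-6,-5,-13.4],"rot": [0,0,21],"gripper": 0.5},{"offset": [-9.5,-6,-13.4],"rot": [0,0,28],"gripper": 0.5},{"offset": [-13,-7,-13.4],"rot": [0,0,35],"gripper": 0.5},{"offset": [-16.5,-8,-13.4],"rot": [0,0,43],"gripper": 0.5},{"offset": [-20,-9,-13.4],"rot": [0,0,51],"gripper": 0.5},{"offset": [-23.5,-10,-13.4],"rot": [0,0,59],"gripper": 0.5}]'

```text
time_s: 16.4
eef_pos: [414.8, -203.0, 283.2]
ee_rot: [0.001, 0.977, 0.211, 0.001]
force: [1.0, -0.9, -1.7]
grip_width: 0.107
grip_force: 78.2
```

```bash
python3 - <<'E'
from h import *
state(); go([386,-293,230],down(-92))
c,W=cam("wrist"); save(c,"w6.png"); np.savez("w6.npz",W=W,c=c["color"])
E
```

```text
t 16.4 grasp [ 415.  -203.1  229.2] z [ 0.002 -0.001 -1.   ] y [ 0.412 -0.911  0.002] F [ 1.  -0.9 -1.7] w 9.1 gf 78.16574692726135 j [-0.71  0.19  1.71  0.    1.24  0.44]
grasp [ 386 -293  230] offset [-6.34, 7.01, -0.08] rot [0.1, -0.1, 26.4]
```

Request:
step_arm --plan '[{"offset": [-1.5,1.7,0],"rot": [0,0,6.5],"gripper": 0.5},{"offset": [-3,3.5,0],"rot": [0,0,13],"gripper": 0.5},{"offset": [-4.7,5.3,0],"rot": [0,0,20],"gripper": 0.5},{"offset": [-6.4,7.1,0],"rot": [0,0,26.9],"gripper": 0.5},{"offset": [-6.4,7.1,0],"rot": [0,0,26.9],"gripper": 0.5},{"offset": [-6.4,7.1,0],"rot": [0,0,26.9],"gripper": 0.5}]'

```text
time_s: 17.05
eef_pos: [387.1, -293.0, 282.9]
ee_rot: [0.0, 1.0, -0.019, 0.001]
force: [-0.3, 0.7, -2.3]
grip_width: 0.109
grip_force: 78.6
```

```bash
python3 - <<'E'
from h import *
np.set_printoptions(precision=1,suppress=True)
state(); s=sense()
c,W=cam("wrist"); save(c,"w7.png"); np.savez("w7.npz",W=W,c=c["color"])
hsv=cv2.cvtColor(c["color"],cv2.COLOR_RGB2HSV).astype(int)
org=(abs(hsv[...,0]-13)<9)&(hsv[...,1]>120)
p=W[org&(W[...,2]>54)&(W[...,2]<66)&(W[...,0]>300)&(W[...,0]<480)&(W[...,1]<-130)]; print("rim",len(p),cv2.minAreaRect(p[:,:2].astype(np.float32)),np.percentile(p,[1,99],axis=0))
q=W[(~org)&(W[...,2]>100)&(W[...,2]<260)&(abs(W[...,0]-386)<70)&(W[...,1]<-150)&(W[...,1]>-340)]
for a,b in((130,150),(185,202),(202,235),(235,260)):
    k=q[(q[:,2]>a)&(q[:,2]<b)]; print(a,b,len(k),np.percentile(k,[2,50,98],axis=0).T if len(k) else "")
c2,W2=cam("top"); save(c2,"top2.png")
E
```

```text
t 17.05 grasp [ 387.2 -293.   228.9] z [ 0. -0. -1.] y [-0. -1.  0.] F [-0.3  0.7 -2.3] w 9.3 gf 78.58520865440369 j [-0.9  0.2  1.6  0.   1.2  0.7]
rim 1558 ((387.805419921875, -242.53518676757812), (165.72412109375, 77.38353729248047), 87.2486572265625) [[ 346.8 -324.8   54.4]
 [ 428.7 -161.5   61.7]]
130 150 3625 [[ 362.9  375.   413.6]
 [-288.5 -237.3 -190.1]
 [ 137.1  143.4  149.1]]
185 202 3748 [[ 402.2  409.3  413.6]
 [-294.1 -241.2 -191.5]
 [ 185.6  193.   196. ]]
202 235 1604 [[ 392.3  397.3  410.5]
 [-309.8 -293.6 -275.7]
 [ 204.8  225.1  234.7]]
235 260 5634 [[ 364.3  395.6  409.9]
 [-320.8 -292.6 -265.2]
 [ 236.2  244.1  259.6]]
```

View pics/w7.png

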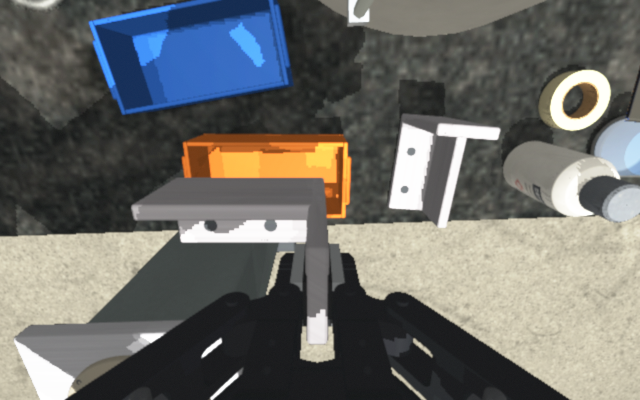

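The bracket hangs level over the orange bin: underside at 133 mm, centre within 1-2 mm of the bin's centre. I lower it.

Request:
step_arm --plan '[{"offset": [-0.1,0,2],"rot": [0,0,0.4],"gripper": 0.5},{"offset": [-0.1,0,4.5],"rot": [0,0,0.4],"gripper": 0.5},{"offset": [-0.1,0,6.5],"rot": [0,0,0.4],"gripper": 0.5},{"offset": [-0.1,0,8.5],"rot": [0,0,0.4],"gripper": 0.5},{"offset": [-0.1,0,10.5],"rot": [0,0,0.4],"gripper": 0.5},{"offset": [-0.1,0,11.8],"rot": [0,0,0.4],"gripper": 0.5},{"offset": [-0.1,0,12.3],"rot": [0,0,0.4],"gripper": 0.5},{"offset": [-0.1,0,12.3],"rot": [0,0,0.4],"gripper": 0.5}]'

```text
time_s: 17.95
eef_pos: [386.7, -292.7, 159.7]
ee_rot: [0.0, 1.0, -0.022, 0.001]
force: [-0.2, 0.1, -1.4]
grip_width: 0.105
grip_force: 78.4
```

```bash
python3 - <<'E'
from h import *
np.set_printoptions(precision=1,suppress=True)
state()
c,W=cam("wrist"); save(c,"w8.png")
hsv=cv2.cvtColor(c["color"],cv2.COLOR_RGB2HSV).astype(int)
q=W[(hsv[...,1]<60)&(W[...,2]>62)&(W[...,2]<80)&(W[...,1]>-290)&(W[...,1]<-180)&(abs(W[...,0]-386)<50)]
print(len(q),np.percentile(q,[2,50,98],axis=0).T)
E
```

```text
t 17.95 grasp [ 386.8 -292.7  105.7] z [ 0. -0. -1.] y [-0. -1.  0.] F [-0.2  0.1 -1.4] w 9.0 gf 78.44011902809143 j [-0.9  0.4  1.8  0.   0.9  0.7]
3507 [[ 401.9  409.   413.9]
 [-286.9 -239.9 -191.5]
 [  62.9   69.8   71.3]]
```

View pics/w8.png

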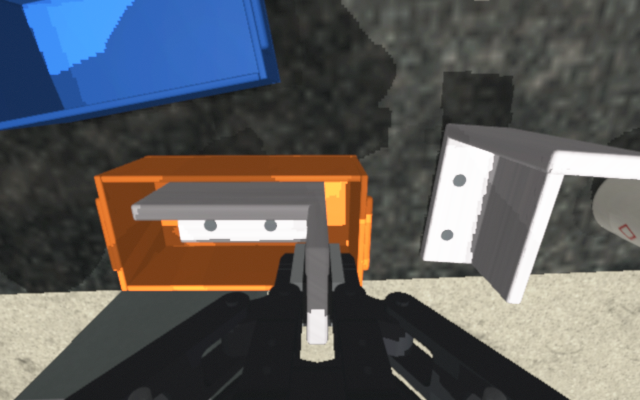

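The bracket is inside the orange bin with room all round, and its underside is about 6 mm above the floor.

Request:
step_arm --plan '[{"offset": [0,0,0.3],"rot": [0,0,0],"gripper": 0.5},{"offset": [0,0,0.45],"rot": [0,0,0],"gripper": 0.5},{"offset": [0,0,0.52],"rot": [0,0,0],"gripper": 0.5},{"offset": [0,0,0.57],"rot": [0,0,0],"gripper": 0.5},{"offset": [0,0,0.57],"rot": [0,0,0],"gripper": 0.5}]'

```text
time_s: 18.5
eef_pos: [386.6, -293.3, 154.2]
ee_rot: [0.0, 1.0, -0.023, 0.001]
force: [-0.6, -0.3, -1.4]
grip_width: 0.105
grip_force: 78.6
```

Request:
step_arm --plan '[{"offset": [0,0,0.05],"rot": [0,0,0],"gripper": 0.5},{"offset": [0,0,0.1],"rot": [0,0,0],"gripper": 0.5},{"offset": [0,0,0.1],"rot": [0,0,0],"gripper": 0.5}]'

```text
time_s: 18.8
eef_pos: [386.7, -293.5, 153.8]
ee_rot: [0.001, 1.0, -0.023, 0.001]
force: [-0.5, 1.3, 4.6]
grip_width: 0.106
grip_force: 79.8
```

Request:
step_arm --plan '[{"offset": [0,0,0],"rot": [0,0,0],"gripper": 3},{"offset": [0,0,0],"rot": [0,0,0],"gripper": 3},{"offset": [0,0,0],"rot": [0,0,0],"gripper": 3},{"offset": [0,0,-1],"rot": [0,0,0],"gripper": 3},{"offset": [0,0,-3.5],"rot": [0,0,0],"gripper": 3},{"offset": [0,0,-7],"rot": [0,0,0],"gripper": 3},{"offset": [0,0,-11],"rot": [0,0,0],"gripper": 3},{"offset": [0,0,-15],"rot": [0,0,0],"gripper": 3},{"offset": [0,0,-15],"rot": [0,0,0],"gripper": 3}]'

```text
time_s: 19.7
eef_pos: [387.0, -294.0, 308.8]
ee_rot: [0.004, 1.0, -0.023, 0.004]
force: [0.2, -1.1, 0.4]
grip_width: 0.349
grip_force: 0.0
```

```bash
python3 - <<'E'
from h import *
np.set_printoptions(precision=1,suppress=True)
state()
c,W=cam("wrist"); hsv=cv2.cvtColor(c["color"],cv2.COLOR_RGB2HSV).astype(int)
for a,b in((8,20),(58,70),(105,122)):
    q=W[(hsv[...,1]<60)&(W[...,2]>a)&(W[...,2]<b)&(W[...,1]>-310)&(W[...,1]<-180)&(abs(W[...,0]-386)<32)]
    print(a,len(q),np.percentile(q,[2,50,98],axis=0).T if len(q) else "")
s,W=cam("side"); cv2.imwrite("pics/end.png",np.vstack([c["color"],s["color"]])[::1,:,::-1][::1][:800:2,::2].copy() if 0 else cv2.resize(np.hstack([c["color"],s["color"]])[:,:,::-1],(800,250)))
E
```

```text
t 19.7 grasp [ 387.4 -294.5  254.8] z [ 0. -0. -1.] y [-0. -1.  0.] F [ 0.2 -1.1  0.4] w 29.8 gf 0.0 j [-0.9  0.2  1.6  0.   1.3  0.7]
8 1873 [[ 364.   379.3  412.5]
 [-284.2 -238.2 -190.6]
 [  10.2   14.4   17. ]]
58 949 [[ 401.7  408.1  413.6]
 [-288.5 -240.9 -193.4]
 [  60.7   64.    65.7]]
105 557 [[ 361.8  387.8  409.7]
 [-297.7 -292.8 -288.1]
 [ 110.   114.1  115.5]]
```

View pics/end.png

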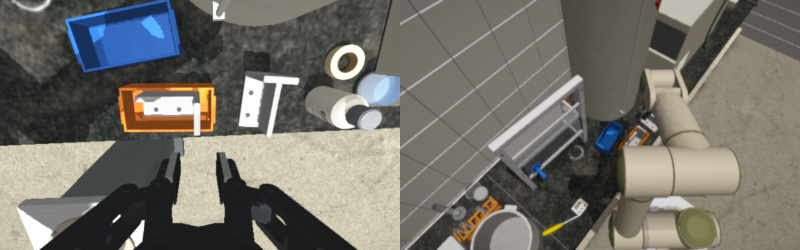

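The left view shows the bracket standing level in the orange bin at (168,105): web top at 64 mm, plate top at 114 mm. The right view shows the pull at (537,170), which looks low, so I check the sash height.

```bash
python3 - <<'E'
from h import *
np.set_printoptions(precision=0,suppress=True)
for n in("side","top"):
    c,W=cam(n); hsv=cv2.cvtColor(c["color"],cv2.COLOR_RGB2HSV).astype(int)
    m=(abs(hsv[...,0]-108)<12)&(hsv[...,1]>120)&(W[...,0]>530)&(W[...,0]<660)&(W[...,1]>120)&(W[...,1]<260)
    p=W[m]; print(n,len(p),np.percentile(p,[5,50,95],axis=0) if len(p) else "")
E
```

```text
side 303 [[560. 168. 184.]
 [613. 190. 214.]
 [627. 204. 226.]]
top 294 [[562. 168. 192.]
 [605. 184. 212.]
 [628. 204. 225.]]
```

```bash
python3 - <<'E'
from h import *
np.set_printoptions(precision=0,suppress=True)
a=np.radians(-5.2); e=np.array([[np.cos(a),np.sin(a)],[-np.sin(a),np.cos(a)]])
W0=np.load("w3.npz")["W"]; Wt=np.load("top0.npz")["W"]
def rail(n,W):
    L=np.dstack([(W[...,:2]-[619,72])@e.T,W[...,2]])
    p=L[(abs(L[...,0]+5)<9)&(abs(L[...,1])<90)&(L[...,2]>5)&(L[...,2]<420)]
    print(n,len(p),np.histogram(p[:,2],bins=np.arange(0,430,15))[0])
rail("w3",W0); rail("top0",Wt)
c,W=cam("top"); rail("top now",W); c,W=cam("side"); rail("side now",W); print(sense()["time_s"])
hsv=cv2.cvtColor(c["color"],cv2.COLOR_RGB2HSV).astype(int)
m=(abs(hsv[...,0]-108)<12)&(hsv[...,1]>120)&(W[...,0]>530)&(W[...,0]<660)&(W[...,1]>120)&(W[...,1]<260); print(np.percentile(W[m],[5,50,95],axis=0))
E
```

```text
w3 13199 [   0    0    0    0    0    0    0    0    0    0    0    0    0    0
    0 3684 6162 3353    0    0    0    0    0    0    0    0    0    0]
top0 2047 [ 61 194  89  97  99 103  99  99 107 108 121 115 124 124 135  94 273   5
   0   0   0   0   0   0   0   0   0   0]
top now 2744 [ 11   0   0   0   0   0   0   0   0  60 248 121 131 127 140 130 141 140
 152 153 155 173 161 183 154 318  46   0]
side now 3060 [  9   0   0   0   0   0   0   0   0  59 241 128 127 138 144 145 156 165
 167 177 183 183 195 212 211 334  86   0]
20.0
[[560. 168. 184.]
 [613. 190. 214.]
 [627. 205. 226.]]
```

The sash has dropped to about 0.143, below its holding height, so it has to go back up. I work out when it fell and plan the regrip with a steep tool.

```bash
python3 - <<'E'
from h import *
c=capture("wrist"); f=200/np.tan(np.radians(c["vertical_fov"])/2); M=np.array(c["mount"]); print(np.round(M,2))
Rt=R.from_quat([.882,-.048,.467,.027]).as_matrix(); o=Rt@M[:3,3]+[436.4,51.4,247.2]
n=np.array([np.cos(np.radians(-5.2)),np.sin(np.radians(-5.2)),0])
for u,v in((270,62),(270,78),(270,92)):
    d=Rt@M[:3,:3]@np.array([(u-c["cx"])/f,(v-c["cy"])/f,1]); t=(hood(-7,0,0)-o)@n/(d@n); print("w5 rail",v,np.round(o+t*d))
state()
h=.143
for th in(60,): go(hood(-150,115,230),rot(-5.2,th)); go(hood(-45,115,60+143),rot(-5.2,th))
E
```

```text
[[  0.    -0.95  -0.33  83.17]
 [  1.     0.    -0.    -0.37]
 [  0.    -0.33   0.95 -70.14]
 [  0.     0.     0.     1.  ]]
w5 rail 62 [611.  62. 251.]
w5 rail 78 [611.  64. 240.]
w5 rail 92 [611.  65. 229.]
t 20.05 grasp [ 386.1 -293.   248.2] z [ 0.001  0.001 -1.   ] y [-0.046 -0.999 -0.001] F [-1.  -0.2  0.9] w 30.2 gf 0.0 j [-0.89  0.23  1.62  0.    1.3   0.72]
grasp [480.  200.1 230. ] offset [4.44, -49.81, 2.59] rot [-0.7, 29.9, 2.5]
grasp [584.6 190.6 203. ] offset [14.93, -49.34, 5.3] rot [-0.7, 29.9, 2.5]
```

It was still at 0.225 at t=12, so the wrist nudged it down while I re-gripped at the end plate. I go back to the pull with 50° tilt, which keeps the wrist unflipped and the camera clear of the sash.

```bash
python3 - <<'E'
from h import *
go(hood(-150,115,240),rot(-5.2,50)); go(hood(-45,115,203),rot(-5.2,50))
E
```

```text
grasp [480.  200.1 240. ] offset [3.67, -49.85, 2.13] rot [-1.0, 39.9, 2.5]
grasp [584.6 190.6 203. ] offset [14.16, -49.37, 5.84] rot [-1.0, 39.9, 2.5]
```

Request:
step_arm --plan '[{"offset": [0.5,-4.5,0],"rot": [0,2,0],"gripper": 6},{"offset": [1,-9,0],"rot": [0,5,0],"gripper": 6},{"offset": [1.3,-13.5,0],"rot": [0,9,0.5],"gripper": 6},{"offset": [1.6,-18,0.3],"rot": [0,13,1],"gripper": 6},{"offset": [1.9,-22.5,0.6],"rot": [-0.5,17,1],"gripper": 6},{"offset": [2.2,-27,0.9],"rot": [-0.5,21,1.5],"gripper": 6},{"offset": [2.5,-31.5,1.2],"rot": [-0.7,25,2],"gripper": 6},{"offset": [2.8,-36,1.5],"rot": [-0.8,29,2],"gripper": 6},{"offset": [3.1,-40.5,1.8],"rot": [-0.9,33,2.3],"gripper": 6},{"offset": [3.4,-45,2],"rot": [-1,37,2.5],"gripper": 6},{"offset": [3.7,-49.8,2.1],"rot": [-1,39.9,2.5],"gripper": 6},{"offset": [3.7,-49.8,2.1],"rot": [-1,39.9,2.5],"gripper": 6}]'

```text
time_s: 21.25
eef_pos: [445.5, 204.4, 281.1]
ee_rot: [0.016, 0.939, -0.042, 0.342]
force: [0.6, -0.5, 1.1]
grip_width: 0.704
grip_force: 0.0
```

```bash
python3 - <<'E'
from h import *
state(); c,W=cam("wrist"); pull(W,c)
go(hood(-150,115,240),rot(-5.2,50)); go(hood(-45,115,203),rot(-5.2,50))
E
```

```text
t 21.25 grasp [480.1 201.2 239.8] z [ 0.641 -0.059 -0.765] y [-0.09  -0.996  0.002] F [ 0.6 -0.5  1.1] w 60.2 gf 0.0 j [ 0.28  0.09  1.96 -0.53  0.49  2.33]
fin, hood frame 1742 [[-70.6, -69.8, -49.8, -22.5, -15.8], [108.7, 110.4, 115.8, 121.8, 123.5], [189.2, 202.4, 214.5, 215.6, 216.4]]
grasp [480.  200.1 240. ] offset [0.04, 0.36, -0.01] rot [-0.1, -0.1, 0.1]
grasp [584.6 190.6 203. ] offset [5.68, 0.38, 9.59] rot [-0.1, -0.1, 0.1]
```

Request:
step_arm --plan '[{"offset": [1.2,0.3,2.2],"rot": [0,0,0],"gripper": 6},{"offset": [2.4,0.3,4.5],"rot": [0,0,0],"gripper": 6},{"offset": [3.6,0.3,6.7],"rot": [0,0,0],"gripper": 6},{"offset": [4.8,0.3,9],"rot": [0,0,0],"gripper": 6},{"offset": [5.4,0.3,10],"rot": [0,0,0],"gripper": 6},{"offset": [5.4,0.3,10],"rot": [0,0,0],"gripper": 6},{"offset": [5.4,0.3,10],"rot": [0,0,0],"gripper": 1},{"offset": [5.4,0.3,10],"rot": [0,0,0],"gripper": 1},{"offset": [5.4,0.3,10],"rot": [0,0,0],"gripper": 1},{"offset": [5.4,0.3,10],"rot": [0,0,0],"gripper": 1},{"offset": [5.4,0.3,10],"rot": [0,0,0],"gripper": 1}]' --squeeze 80

```text
time_s: 22.4
eef_pos: [550.2, 193.8, 240.4]
ee_rot: [0.013, 0.938, -0.041, 0.344]
force: [5.3, 31.7, -7.4]
grip_width: 0.173
grip_force: 78.6
```

```bash
python3 - <<'E'
from h import *
state()
s=sense(); q=s["ee_rot"]; R0=R.from_quat([q[1],q[2],q[3],q[0]]).as_matrix()
for d in (45,88): print(d,np.round(R0.T@np.array([0,0,d/10]),2))
E
```

```text
t 22.4 grasp [584.9 190.9 199.1] z [ 0.644 -0.053 -0.764] y [-0.086 -0.996 -0.004] F [ 5.3 31.7 -7.4] w 14.7 gf 78.64741802215576 j [ 0.19  0.33  1.78 -0.48  0.39  2.24]
45 [ 2.91 -0.02 -3.44]
88 [ 5.68 -0.03 -6.72]
```

Request:
step_arm --plan '[{"offset": [0,-0.1,0],"rot": [0,0,0],"gripper": 1},{"offset": [0.6,-0.15,-0.75],"rot": [0,0,0],"gripper": 1},{"offset": [1.6,-0.15,-1.95],"rot": [0,0,0],"gripper": 1},{"offset": [2.7,-0.15,-3.2],"rot": [0,0,0],"gripper": 1},{"offset": [3.8,-0.15,-4.5],"rot": [0,0,0],"gripper": 1},{"offset": [4.8,-0.15,-5.7],"rot": [0,0,0],"gripper": 1},{"offset": [5.3,-0.15,-6.3],"rot": [0,0,0],"gripper": 1},{"offset": [5.55,-0.15,-6.57],"rot": [0,0,0],"gripper": 1},{"offset": [5.55,-0.15,-6.57],"rot": [0,0,0],"gripper": 1}]'

```text
time_s: 23.3
eef_pos: [550.3, 194.0, 326.1]
ee_rot: [0.014, 0.939, -0.042, 0.342]
force: [-1.7, 18.1, -2.5]
grip_width: 0.177
grip_force: 83.0
```

```bash
python3 - <<'E'
from h import *
state()
E
```

```text
t 23.3 grasp [584.9 191.  284.8] z [ 0.641 -0.056 -0.765] y [-0.088 -0.996 -0.002] F [-1.7 18.1 -2.5] w 15.1 gf 83.00519227981567 j [ 0.2   0.23  1.66 -0.33  0.59  2.06]
```

Sash at about 0.224. I open, back straight off along the tool axis, then move well clear.

Request:
step_arm --plan '[{"offset": [5.55,-0.15,-6.57],"rot": [0,0,0],"gripper": 1}]'

```text
time_s: 23.4
eef_pos: [548.2, 194.3, 361.4]
ee_rot: [0.017, 0.944, -0.042, 0.328]
force: [44.4, 19.3, -98.9]
grip_width: 0.154
grip_force: 77.7
```

That last row was my error: offsets are relative to the new pose, so it pulled up against the stop. I unload and open at once.

Request:
step_arm --plan '[{"offset": [-1.2,0,1.4],"rot": [0,0,0],"gripper": 6},{"offset": [-1.2,0,1.4],"rot": [0,0,0],"gripper": 6},{"offset": [-1.2,0,1.4],"rot": [0,0,0],"gripper": 6}]' --squeeze 20

```text
time_s: 23.7
eef_pos: [551.0, 192.5, 358.2]
ee_rot: [0.017, 0.938, -0.043, 0.342]
force: [-0.5, 0.1, 0.7]
grip_width: 0.666
grip_force: 0.0
```

```bash
python3 - <<'E'
from h import *
state()
E
```

```text
t 23.7 grasp [585.6 189.2 316.9] z [ 0.641 -0.06  -0.765] y [-0.091 -0.996  0.002] F [-0.5  0.1  0.7] w 56.8 gf 0.0 j [ 0.19  0.2   1.61 -0.3   0.67  2.03]
```

Request:
step_arm --plan '[{"offset": [0,0,-2],"rot": [0,0,0],"gripper": 6},{"offset": [0,0,-5],"rot": [0,0,0],"gripper": 6},{"offset": [0,0,-9],"rot": [0,0,0],"gripper": 6},{"offset": [-3,3,-13],"rot": [0,0,0],"gripper": 6},{"offset": [-5,7,-15],"rot": [0,0,0],"gripper": 6},{"offset": [-5,7,-15],"rot": [0,0,0],"gripper": 6}]'

```text
time_s: 24.3
eef_pos: [407.7, 133.7, 442.9]
ee_rot: [0.017, 0.938, -0.043, 0.344]
force: [-0.0, -0.0, 1.0]
grip_width: 0.701
grip_force: 0.0
```

```bash
python3 - <<'E'
from h import *
np.set_printoptions(precision=0,suppress=True)
state()
for n in("side","top","wrist","side"):
    c,W=cam(n); hsv=cv2.cvtColor(c["color"],cv2.COLOR_RGB2HSV).astype(int)
    m=(abs(hsv[...,0]-108)<12)&(hsv[...,1]>120)&(W[...,0]>530)&(W[...,0]<660)&(W[...,1]>120)&(W[...,1]<260)
    p=W[m]; print(n,len(p),np.percentile(p,[5,50,95],axis=0).tolist() if len(p) else "")
    q=W[(hsv[...,1]<60)&(W[...,2]>105)&(W[...,2]<122)&(W[...,1]>-310)&(W[...,1]<-180)&(abs(W[...,0]-386)<32)]
    print("  bracket top",len(q),np.median(q,0) if len(q) else "")
    if n=="top": 
        save(c,"fin.png")
        L=W[(W[...,1]<-345)&(W[...,1]>-470)&(W[...,0]>330)&(W[...,0]<470)&(W[...,2]>100)&(W[...,2]<116)]; L0=np.load("top0.npz")["W"]; L0=L0[(L0[...,1]<-345)&(L0[...,1]>-470)&(L0[...,0]>330)&(L0[...,0]<470)&(L0[...,2]>100)&(L0[...,2]<116)]
        print("  mate now",np.median(L,0),"before",np.median(L0,0))
print(sense()["time_s"])
E
```

```text
t 24.3 grasp [442. 130. 402.] z [ 1. -0. -1.] y [-0. -1.  0.] F [-0. -0.  1.] w 59.8 gf 0.0 j [ 0. -0.  2. -0.  1.  2.]
side 329 [[559.9917547485658, 172.04990362799717, 283.4370241687254], [605.8336309878711, 191.04020877425228, 310.7696400985082], [623.18121096292, 204.2637016857761, 321.5517449577367]]
  bracket top 61 [ 383. -292.  113.]
top 328 [[561.9190323791829, 170.06801924373184, 288.8359298086419], [601.0119187361884, 183.96801393600657, 308.78579709076234], [624.5868082498405, 200.61038555764156, 320.62233738089793]]
  bracket top 67 [ 384. -295.  113.]
  mate now [ 435. -415.  108.] before [ 434. -415.  108.]
wrist 2791 [[560.1687107859127, 166.8483172950335, 280.2173295108164], [613.6035751209865, 187.30819819401378, 310.2473996509189], [623.754968145329, 206.91712584911477, 321.62609513178074]]
  bracket top 358 [ 391. -288.  112.]
side 328 [[559.8200897439217, 171.46379117764437, 283.9569013480869], [605.9765279150463, 191.0771403482286, 310.9926348554254], [622.9682385852451, 204.397382448907, 321.24806750963637]]
  bracket top 62 [ 383. -292.  113.]
24.5
```

View pics/fin.png

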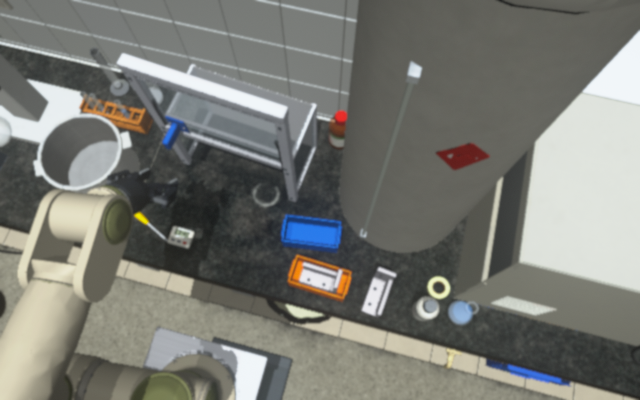

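The sash is at its top stop (about 0.235) and steady. The bracket stands in the orange bin at (322,277). The mate at (378,290), bottle, tape roll and timer are where they were, and the robot touches nothing.

```bash
python3 -c "
from rig import *
print(finish_job())"
```

```text
the job is handed in; nothing more can be done
None
```

The right-hand bracket was set down on the bench, re-gripped by its end plate, and now stands in the orange bin with the sash up at its stop; the arm knocked the sash down to about 0.14 during the re-grip, so I raised it again, and a wrong move row then pulled on the stop (98.9 N read at the end of the row, peak not recorded).

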